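# Push a sample cap home in the V gauge

## Task

Check the round sample cap on the V gauge: stand it on the gauge's plate in front of the flared mouth with its drain stub pointing back out, then slide it in between the guides, past the two spring plungers, until it is fully home in the V and the dial gauge's spindle is pressed in. The gauge is a delicate instrument, so push gently and by feel, and give way where the guides want to centre the cap. Disturb nothing else, and leave the cap seated there with its stub still pointing out of the mouth and your hand clear.

Things in the scene. Friction and masses are not known exactly. Their poses are not given: they have to be found in the camera images.
- gauge_base: Dark steel plate of the V gauge, 227 x 116 x 10 mm, lying fixed on the bench. Origin on its underside; x = direction of pushing, into the gauge; y to the left; it reaches from x -105 to +122 mm and y -58 to +58 mm. Bare at the robot's end; farther on it carries a grey head: two converging guides 22 mm high and a dial gauge behind them. More than about 20 N of push damages the gauge.
- head_zero (a point): Point on the plate's top (10 mm over the underside) at the plate's x = y = 0. It marks the axis of a seated cap only roughly: the head is clamped in slots up to 10 mm nearer or farther (x) and up to 2 mm aside (y), square to the plate. That offset is not measured: find the seat by feel. The guides are rigid; give way to the side force while pushing, or the cap jams on a cheek.
- mouth (a point): Middle of the flared mouth on the plate's top if the head stood at zero: 53 mm before the seated axis, 87 mm wide between the cheeks (12 mm thick). The cheeks converge at 25 deg each to a throat 63.4 mm wide (28 mm before the seated axis); beyond it a 100 deg V stops the cap. To let go of the cap with fingers at its sides, set it with its axis 25 mm or so before this point.
- sample_cap: Loose round aluminium sample cap, 61.8 mm diameter, 36 mm high, 0.26 to 0.42 kg, standing upright on the bench between robot and gauge. Origin on the underside, 9.5 mm off the axis towards the stub; z up; its -y points along the brass drain stub. Grip it across the body, square to the stub. Once standing on the plate it slides with 1 to 3 N.
- cap_axis (a point): Centre of the cap's underside, on its axis.
- stub_end (a point): Free end of the cap's brass drain stub: 9 mm thick, sticks out 19 mm from the cap's side, 21.5 mm above its underside. When pushing, set the fingertips on the cap's side to the left and right of it (about 32 mm apart), not on the stub.
- dial_gauge_spindle (a joint): Travel of the dial gauge's spindle in m, sprung outward with 1 N. 0 = free; about 0.005 with the cap fully home on both faces of the V; 0.0042 or less means it leans on one face only: rock it sideways 1 to 2 mm while pressing. From 43 mm before home two ball-nosed spring plungers in the throat walls resist: 4 to 9 N takes the cap past them, then the force drops, and rises steeply at the seat (10 to 13 N beds it).
- fitting_1: Brass hose fitting lying on the bench to the left, 22 x 47 x 19 mm, loose; leave it alone. Origin under its centre.
- tin: Round white-metal moisture tin, 64 mm diameter, 34 mm high, loose, on the bench to the left; leave it alone. Origin under its centre.

How it is judged:
By the outcome, as a careful person would: the job done as asked, in the order asked, and still so for the second after the job is handed in, with the robot touching nothing.
It also fails if it takes over 67 s, if anything falls off the work surface, if the arm or the gripper's body presses on something with over 40 N, if the wrist force passes 120 N, or if a joint passes its speed limit or range.

## Robot

A 6-joint arm with a two-finger parallel gripper is mounted at the origin on a cart in front of the work surface, level with it; the furniture and walls round the work are solid. World frame = base frame: x ahead of the robot, y to its left, z up, the work surface at z = 0. Lengths are in m, angles in degrees, forces in N, time in s.
With the tool pointing down it reaches from about 0.35 to 0.875 m from the base axis. Payload 4.2 kg.
Tool frame: the origin (TCP) lies at the very end of the fingers, on their centre line; the grasp point (between the pads) lies 19 mm behind it; z points along the fingers, y is the line along which they close (so a half turn about z gives the same grasp; the last joint's range is limited). The gripper opens to 87 mm and grips with 3 to 60 N. Pads are 19 mm wide; open, the fingers measure 117 mm over their backs; the gripper's body (75 mm by 190 mm) begins 51 mm behind the grasp point.
Start: joints at [14.817, 22.042, 0.453, 0, -68.411, -14.817], TCP at [0.625, 0, 0.223] pointing down, gripper open.
Joint ranges: [-179.83, 179.83], [-69.29, 118.12], [-61.27, 80.66], [-181.25, 117.63], [-171.15, -9.14], [-177.46, 177.46]. Speed limits (degrees/s): [159.86, 159.86, 180, 180, 180, 180].

## Interface

Orientations are given as a 3x3 rotation matrix whose columns are the frame's x, y, z axes.
In Python, from station import * gives the robot as it stands.
- The arm moves only by the shell command python3 -m pendant 'ROWS'. ROWS is JSON, a list of rows, each an object of numbers: "x", "y", "z": the shift along the world's x, y, z normalised to -1 to 1, where 1 is 250 mm; "rx", "ry", "rz": the turn, a rotation vector about the world's x, y, z normalised to -1 to 1, where 1 is 180 degrees; "claw": the opening, from 0 (shut) to 1 (fully open). A call has exactly 8 rows; each row is the pose to reach, as a shift and turn from the pose commanded when the call began, turning the shorter way round; what a row does not reach only later rows make up. A row lasts 1/8 s, in which the tool goes at most 62.5 mm and 10.7 degrees, less where a joint would pass 70% of its speed; a pose out of reach is approached as far as the arm can. A call with a number of a shift or a turn outside -1 to 1 is refused whole. A call with a gripper value outside its range is refused whole. The fingers move at their own pace and stop on an object; the grip force is fixed at half the most. Time passes only in rows, so rows that repeat a pose let the fingers close, or fill a call up. It gives the time, the measured TCP pose, the force, the opening and the grip force at its end, in the units of the state.
- sense(): the state, without advancing time (a new reading comes with each control period).
- capture(name): name is "scene" or "side" or "wrist"; returns a dict with "color" (420x560x3 uint8, red, green, blue), "mtx" (3x3 intrinsics, pixels), "k1" (the pictures are not rectified: a ray, as slopes to the right and down, at radius r is drawn at 1 + k1 r^2 times it, then the intrinsics apply), "world_to_cam" (4x4, takes a point from world to camera coordinates). Camera axes: x right, y up, looking along -z (the intrinsics and any distortion apply to the point x, -y, -z); pixel columns grow to the right and rows downward; lengths in m; the calibration is good to about 2 mm. A picture is of the moment at which its call begins. There is no depth.
- finish_job(): hands the job in; it is judged then, once.
Trained networks look in a picture, given as the dict that the camera call returned (one of the last four; its "shot" number tells which), for a name from the list of things; names that differ only in an ending like _2 or _b are one class to them, and where a whole thing is asked for, a point or a joint stands for the part that bears it (a point fixed in the world has none). Each returns a list of dicts, best first, with "conf" (0 to 1); they miss things now and then, are a little off and sometimes report something else, mostly with a low value. They report only what shows in the picture. A call takes as long as a camera call.
- search_frame(picture, label): "centre" ([column, row] in pixels, amid what is visible of it).
- regions_of(picture, label): "region" (420x560 bool, what is visible of it) and "centre" ([column, row] in pixels, amid what is visible of it).
The state is a dict: "time_s": time; "joints": joint angles; "joint_velocities": joint speeds; "effort": joint torques, N m; "tcp_pos": TCP position; "ee_rot": TCP orientation; "wrist_force": force on the tool from outside, world axes, zero at the start; "moment": the same for the moment, N m; "gripper_width": opening from 0.0 (shut) to 1.0 (fully open); "gripper_force": force on a finger pad.
Only numpy, scipy, OpenCV 4.12 (cv2) and the standard library are available. Lean on these libraries where they do the work, as an engineer would, in place of code of your own. Each camera call takes 0.05 s, during which the arm holds its last target. There are 200 camera calls.

## Working session

There is one attempt and no reset: what is moved stays moved. The work goes in short steps, Python scripts to look and compute and a shell command to move; the robot and the scene stay as the last step left them, time stands still between calls to the robot, and variables do not carry over. Pictures are saved under pics/ and viewed, at most 10 in all, crops included, and the job is handed in when it is done.

```bash
ls; mkdir -p pics
cat > h.py <<'E'
from station import *
import numpy as np, cv2
def ray(p,uv):
    K=np.array(p["mtx"]);T=np.array(p["world_to_cam"])
    d=np.array([(uv[0]-K[0,2])/K[0,0],(uv[1]-K[1,2])/K[1,1]])
    s=d.copy()
    for _ in range(20): s=d/(1+p["k1"]*(s@s))
    R=T[:3,:3];o=-R.T@T[:3,3]
    return o,R.T@np.array([s[0],-s[1],-1])
def onz(p,uv,z):
    o,d=ray(p,uv);return o+d*(z-o[2])/d[2]
def proj(p,X):
    K=np.array(p["mtx"]);T=np.array(p["world_to_cam"])
    c=T[:3,:3]@np.array(X)+T[:3,3];s=np.array([c[0],-c[1]])/-c[2]
    s=s*(1+p["k1"]*(s@s));return np.array([K[0,0]*s[0]+K[0,2],K[1,1]*s[1]+K[1,2]])
def save(p,n): cv2.imwrite("pics/"+n,p["color"][:,:,::-1])
E
python3 - <<'E'
from h import *
for c in ["scene","side","wrist"]:
    p=capture(c);save(p,c+"0.png")
    T=np.array(p["world_to_cam"]);print(c,(-T[:3,:3].T@T[:3,3]).round(3))
    for l,z in [("gauge_base",.01),("sample_cap",.018),("cap_axis",0),("stub_end",.0215),("head_zero",.01),("mouth",.01),("tin",.017),("fitting_1",.01)]:
        r=search_frame(p,l)[:1]
        for a in r: print(l,a["conf"],np.round(a["centre"],1),onz(p,a["centre"],z).round(4))
print(sense()["wrist_force"],sense()["time_s"])
im=[cv2.imread(f"pics/{c}0.png") for c in ["scene","side"]]
cv2.imwrite("pics/both.png",np.vstack(im)[:, :])
E
```

```text
pics
scene [-0.13  -0.65   0.634]
gauge_base 0.89 [328.3 226.2] [ 0.562  -0.3283  0.01  ]
cap_axis 0.69 [292.  274.5] [ 0.4059 -0.3358  0.    ]
stub_end 0.66 [290.5 275.7] [ 0.3836 -0.3458  0.0215]
head_zero 0.75 [326.8 223.2] [ 0.569  -0.3208  0.01  ]
mouth 0.91 [325.2 226.7] [ 0.5567 -0.3237  0.01  ]
tin 0.7 [209.1 198.4] [ 0.487  -0.0613  0.017 ]
fitting_1 0.48 [240.6 220.5] [ 0.4712 -0.1631  0.01  ]
side [0.479 0.562 0.579]
gauge_base 0.91 [262.5 186.9] [ 0.5558 -0.339   0.01  ]
sample_cap 0.89 [334.6 184.2] [ 0.3952 -0.3432  0.018 ]
cap_axis 0.57 [336.3 188.6] [ 0.3897 -0.3535  0.    ]
stub_end 0.89 [338.8 183.8] [ 0.3864 -0.3395  0.0215]
head_zero 0.72 [260.9 190.9] [ 0.5581 -0.3223  0.01  ]
mouth 0.76 [259.6 190.9] [ 0.561  -0.3222  0.01  ]
tin 0.69 [306.9 270.6] [ 0.4586 -0.058   0.017 ]
fitting_1 0.42 [302.8 232.9] [ 0.4656 -0.1741  0.01  ]
wrist [ 0.625 -0.075  0.385]
head_zero 0.27 [432.1 140.6] [ 0.449  -0.0502  0.01  ]
tin 0.68 [429.5 138.3] [ 0.4555 -0.0532  0.017 ]
fitting_1 0.97 [434.8  26.8] [ 0.4616 -0.1643  0.01  ]
[ 0.38186399  0.5329782  -0.82170148] 1.35
```

View pics/scene0.png

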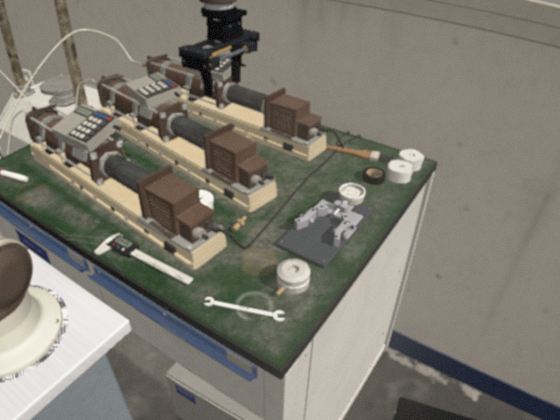

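View pics/wrist0.png

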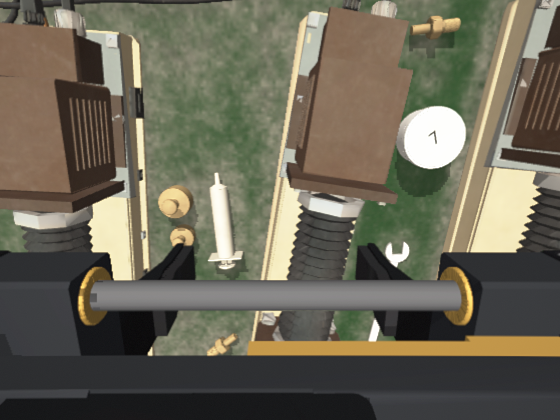

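The scene view shows the gauge near (325,225), the cap at (293,272) with its stub pointing lower-left, and the tin and fitting to the left of them. The wrist view doesn't show the gauge yet, so I'll move over it.

```bash
python3 -m pendant '[{"x":-0.1,"y":-0.15,"z":0.1,"claw":1},{"x":-0.3,"y":-0.4,"z":0.15,"claw":1},{"x":-0.5,"y":-0.65,"z":0.15,"claw":1},{"x":-0.58,"y":-0.9,"z":0.15,"claw":1},{"x":-0.58,"y":-0.92,"z":0.15,"claw":1},{"x":-0.58,"y":-0.92,"z":0.15,"claw":1},{"x":-0.58,"y":-0.92,"z":0.15,"claw":1},{"x":-0.58,"y":-0.92,"z":0.15,"claw":1}]'
python3 - <<'E'
from h import *
p=capture("wrist");save(p,"w1.png")
for l,z in [("gauge_base",.01),("sample_cap",.018),("cap_axis",0),("stub_end",.0215),("head_zero",.01),("mouth",.01),("tin",.017),("fitting_1",.01)]:
        for a in search_frame(p,l)[:1]: print(l,a["conf"],np.round(a["centre"],1),onz(p,a["centre"],z).round(4))
print(np.array(sense()["ee_rot"]).round(3),sense()["tcp_pos"])
E
```

```text
head_zero 0.43 [435.1  27.4] [ 0.4612 -0.1638  0.01  ]
tin 0.85 [429.1 140.4] [ 0.4556 -0.0509  0.017 ]
fitting_1 0.65 [436.4  25.4] [ 0.4601 -0.1656  0.01  ]
[[-0. -1.  0.]
 [-1.  0.  0.]
 [-0. -0. -1.]] [6.24997927e-01 3.02043531e-05 2.22557134e-01]$[0]: bad value
```

View pics/w1.png

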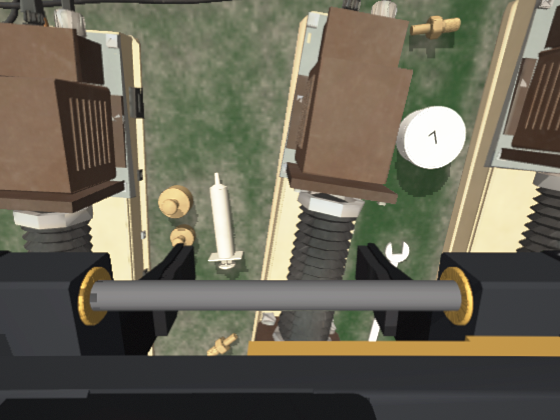

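The command was refused because each row needs every field, so this is the same view as before. I'll resend it with full rows.

```bash
python3 -m pendant '[{"x":-0.1,"y":-0.15,"z":0.1,"rx":0,"ry":0,"rz":0,"claw":1},{"x":-0.3,"y":-0.4,"z":0.15,"rx":0,"ry":0,"rz":0,"claw":1},{"x":-0.5,"y":-0.65,"z":0.15,"rx":0,"ry":0,"rz":0,"claw":1},{"x":-0.58,"y":-0.9,"z":0.15,"rx":0,"ry":0,"rz":0,"claw":1},{"x":-0.58,"y":-0.92,"z":0.15,"rx":0,"ry":0,"rz":0,"claw":1},{"x":-0.58,"y":-0.92,"z":0.15,"rx":0,"ry":0,"rz":0,"claw":1},{"x":-0.58,"y":-0.92,"z":0.15,"rx":0,"ry":0,"rz":0,"claw":1},{"x":-0.58,"y":-0.92,"z":0.15,"rx":0,"ry":0,"rz":0,"claw":1}]'
python3 - <<'E'
from h import *
p=capture("wrist");save(p,"w2.png")
for l,z in [("gauge_base",.01),("sample_cap",.018),("cap_axis",0),("stub_end",.0215),("head_zero",.01),("mouth",.01),("tin",.017),("fitting_1",.01)]:
        for a in search_frame(p,l)[:1]: print(l,a["conf"],np.round(a["centre"],1),onz(p,a["centre"],z).round(4))
E
```

```text
time_s: 2.8
tcp_pos: [0.4805, -0.2292, 0.26]
ee_rot: [[0.001, -1.0, 0.0], [-1.0, -0.001, 0.0], [-0.0, -0.0, -1.0]]
wrist_force: [-0.9, -0.3, 0.7]
gripper_width: 1.003
gripper_force: 0.0
gauge_base 0.58 [195.3  99.3] [ 0.5762 -0.3253  0.01  ]
sample_cap 0.85 [355.9  81.1] [ 0.3875 -0.345   0.018 ]
cap_axis 0.77 [356.9  77.7] [ 0.3825 -0.3506  0.    ]
stub_end 0.7 [358.2  80.2] [ 0.3858 -0.3456  0.0215]
head_zero 0.62 [195.2  98.9] [ 0.5763 -0.3257  0.01  ]
mouth 0.75 [194.5 100.6] [ 0.5772 -0.3238  0.01  ]
tin 0.76 [293.2 319.8] [ 0.4547 -0.0274  0.017 ]
fitting_1 0.76 [291.3 227.4] [ 0.459  -0.1639  0.01  ]
```

View pics/w2.png

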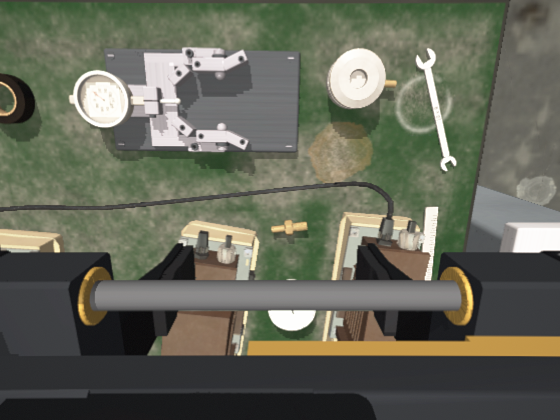

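The plate spans roughly (107,48) to (299,152), with the mouth on its right. The cap's top is at (357,78), and its stub points right to (396,83). I'll refine these with an enlarged crop.

Run:
```python
from h import *
im=cv2.imread("pics/w2.png")
cv2.imwrite("pics/c2.png",cv2.resize(im[35:170,95:415],None,fx=2.5,fy=2.5,interpolation=cv2.INTER_CUBIC))
p=capture("wrist")
for l in ["gauge_base","sample_cap"]:
    r=regions_of(p,l)[0];m=r["region"].astype(np.uint8)
    c=max(cv2.findContours(m,0,1)[0],key=cv2.contourArea)
    print(l,r["conf"],cv2.boxPoints(cv2.minAreaRect(c)).round(1).tolist(),cv2.minEnclosingCircle(c))
    if l=="sample_cap": print(c[:,0].min(0),c[:,0].max(0))
```

```text
gauge_base 0.61 [[68.4000015258789, 151.0], [69.5999984741211, 46.5], [300.29998779296875, 49.20000076293945], [299.1000061035156, 153.6999969482422]] ((188.4296112060547, 99.19325256347656), 119.44983673095703)
sample_cap 0.79 [[313.29998779296875, 74.4000015258789], [366.6000061035156, 39.5], [397.3999938964844, 86.69999694824219], [344.1000061035156, 121.5999984741211]] ((360.1446228027344, 82.72923278808594), 35.008602142333984)
[326  50] [395 110]
```

View pics/c2.png

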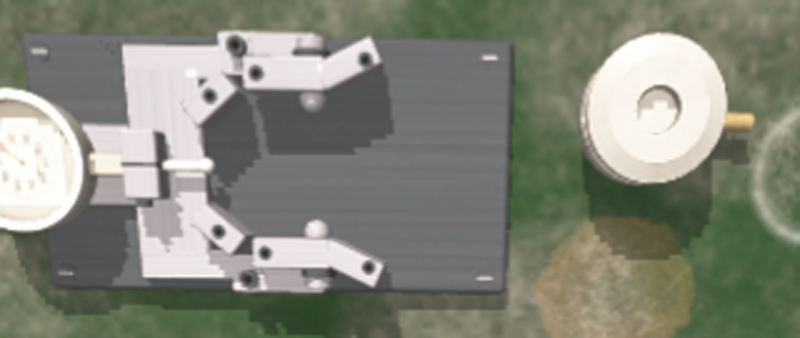

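The crop shows the plate corners at crop pixels (25,36), (512,44), (504,291) and (55,286). The cheek tips are near (376,48) and (379,278), the cap's top centre is at (658,108), and the stub end is at (754,122).

Run:
```python
from h import *
p=capture("wrist")
def q(n,c,z):
    X=onz(p,[95+c[0]/2.5,35+c[1]/2.5],z);print(n,X.round(4));return X
A=q("TL",(25,36),.01);B=q("TR",(512,44),.01);C=q("BR",(504,291),.01);D=q("BL",(55,286),.01)
print("len",np.linalg.norm(A-B),"wid",np.linalg.norm(B-C))
ex=(A-B)/np.linalg.norm(A-B)
ey=(C-B)/np.linalg.norm(C-B);print("yaw",np.degrees(np.arctan2(ex[1],ex[0])),np.degrees(np.arctan2(-ey[0],ey[1])))
M=(B+C)/2; print("near mid",M)
for a in ("yaw1","mean"):
    th=np.arctan2(ex[1],ex[0]) if a=="yaw1" else (np.arctan2(ex[1],ex[0])+np.arctan2(-ey[0],ey[1]))/2
    e=np.array([np.cos(th),np.sin(th),0]); O=M+.105*e; n=np.array([-e[1],e[0],0])
    print(a,np.degrees(th),"origin",O)
    for nm,c,z in [("tipT_o",(370,38),.032),("tipT_i",(381,60),.032),("tipB_i",(384,268),.032),("tipB_o",(374,287),.032),("throatT",(325,88),.032),("throatB",(330,240),.032)]:
        X=onz(p,[95+c[0]/2.5,35+c[1]/2.5],z)-O;print(nm,(X@e).round(4),(X@n).round(4))
K=q("captop",(658,108),.036);q("L",(588,108),.036);q("R",(728,108),.036)
S=q("stub",(754,122),.0215);print("stubdir",np.degrees(np.arctan2(*(S-K)[[1,0]])),np.linalg.norm((S-K)[:2]))
# cross-check with side & scene
for c in("scene","side"):
    p=capture(c)
    print(c,[proj(p,[*X[:2],z]).round(1).tolist() for X,z in((K,.036),(A,.01),(B,.01),(C,.01),(D,.01))])
    im=p["color"].copy()
    for X,z in((K,.036),(A,.01),(B,.01),(C,.01),(D,.01)):
        u=proj(p,[*X[:2],z]);cv2.circle(im,tuple(int(round(t*16)) for t in u),24,(255,0,0),-1,shift=4)
    u=proj(p,M).astype(int);im=im[u[1]-60:u[1]+60,u[0]-80:u[0]+80]
    cv2.imwrite("pics/x_%s.png"%c,cv2.resize(im[:,:,::-1],None,fx=4,fy=4))
a=[cv2.imread("pics/x_%s.png"%c) for c in("scene","side")]
cv2.imwrite("pics/x.png",cv2.resize(np.hstack(a),(800,300)))
```

```text
TL [ 0.6753 -0.3801  0.01  ]
TR [ 0.4517 -0.3771  0.01  ]
BR [ 0.4534 -0.2647  0.01  ]
BL [ 0.6769 -0.2671  0.01  ]
len 0.2235564734077857 wid 0.11242483843319094
yaw -0.7712041664231285 -0.8344003936477614
near mid [ 0.45256057 -0.32091514  0.01      ]
yaw1 -0.7712041664231285 origin [ 0.55755106 -0.3223284   0.01      ]
tipT_o -0.0417 -0.0539
tipT_i -0.0464 -0.0452
tipB_i -0.0469 0.0442
tipB_o -0.0421 0.053
throatT -0.0215 -0.0335
throatB -0.0219 0.0317
mean -0.8028022800354448 origin [ 0.55755027 -0.3223863   0.01      ]
tipT_o -0.0417 -0.0539
tipT_i -0.0464 -0.0452
tipB_i -0.0469 0.0442
tipB_o -0.0421 0.0531
throatT -0.0215 -0.0335
throatB -0.0219 0.0318
captop [ 0.3887 -0.3468  0.036 ]
L [ 0.4195 -0.3469  0.036 ]
R [ 0.3579 -0.3468  0.036 ]
stub [ 0.3409 -0.3423  0.0215]
stubdir 174.59966563838444 0.048034327932446066
scene [[292.7, 268.7], [372.5, 208.1], [323.0, 265.4], [275.1, 242.9], [328.9, 191.1]]
side [[338.0, 176.4], [212.2, 176.5], [308.9, 178.9], [308.7, 206.6], [203.2, 203.9]]
```

View pics/x.png

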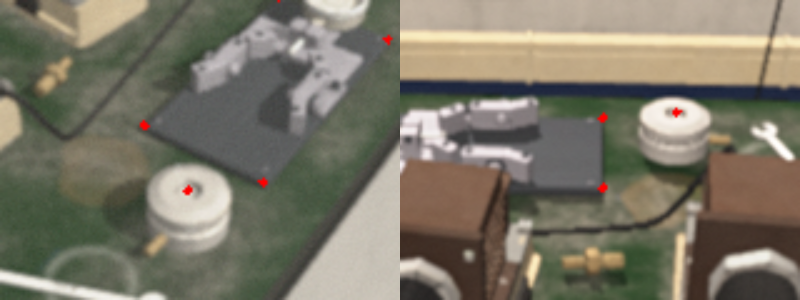

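The projected points agree in both side views. Plate yaw is about -0.8°, the cap axis is at (0.3887, -0.3468), and the stub points at about 174.6°. The cheek tips put the seat near (0.564, -0.323). Next I'll turn the hand square to the stub above the cap.

```bash
python3 -m pendant '[{"x":-0.12,"y":-0.16,"z":0,"rx":0,"ry":0,"rz":0.059,"claw":1},{"x":-0.25,"y":-0.32,"z":-0.1,"rx":0,"ry":0,"rz":0.118,"claw":1},{"x":-0.365,"y":-0.467,"z":-0.2,"rx":0,"ry":0,"rz":0.176,"claw":1},{"x":-0.365,"y":-0.467,"z":-0.3,"rx":0,"ry":0,"rz":0.235,"claw":1},{"x":-0.365,"y":-0.467,"z":-0.4,"rx":0,"ry":0,"rz":0.294,"claw":1},{"x":-0.365,"y":-0.467,"z":-0.5,"rx":0,"ry":0,"rz":0.353,"claw":1},{"x":-0.365,"y":-0.467,"z":-0.58,"rx":0,"ry":0,"rz":0.411,"claw":1},{"x":-0.365,"y":-0.467,"z":-0.64,"rx":0,"ry":0,"rz":0.47,"claw":1}]'
python3 -m pendant '[{"x":0,"y":0,"z":0,"rx":0,"ry":0,"rz":0,"claw":1},{"x":0,"y":0,"z":0,"rx":0,"ry":0,"rz":0,"claw":1},{"x":0,"y":0,"z":-0.1,"rx":0,"ry":0,"rz":0,"claw":1},{"x":0,"y":0,"z":-0.18,"rx":0,"ry":0,"rz":0,"claw":1},{"x":0,"y":0,"z":-0.18,"rx":0,"ry":0,"rz":0,"claw":1},{"x":0,"y":0,"z":-0.18,"rx":0,"ry":0,"rz":0,"claw":1},{"x":0,"y":0,"z":-0.18,"rx":0,"ry":0,"rz":0,"claw":1},{"x":0,"y":0,"z":-0.18,"rx":0,"ry":0,"rz":0,"claw":1}]'
python3 - <<'E'
from h import *
p=capture("wrist");save(p,"w3.png")
for i,v in((0,"scene"),(1,"side")):
    q=capture(v);save(q,v+"3.png")
s=sense();print(s["joints"],s["tcp_pos"],s["time_s"])
E
```

```text
time_s: 4.55
tcp_pos: [0.3885, -0.3467, 0.0992]
ee_rot: [[0.996, -0.088, -0.001], [-0.088, -0.996, 0.0], [-0.001, -0.0, -1.0]]
wrist_force: [0.5, 1.0, -0.3]
gripper_width: 1.006
gripper_force: 0.0
time_s: 5.55
tcp_pos: [0.3891, -0.3469, 0.0558]
ee_rot: [[0.996, -0.094, 0.001], [-0.094, -0.996, -0.001], [0.001, 0.001, -1.0]]
wrist_force: [-0.1, -0.1, 0.1]
gripper_width: 1.003
gripper_force: 0.0
[-2.38650983e+01  2.29097437e+01 -2.62528971e+01  1.86617976e-03
 -4.08045632e+01  1.08459500e+02] [ 0.38885008 -0.34677865  0.05536096] 5.7
```

View pics/w3.png

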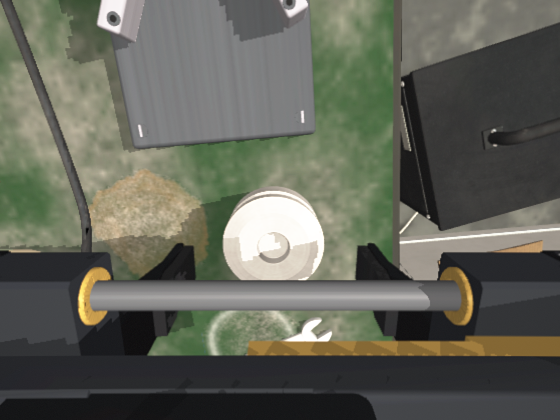

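The cap sits midway between the fingers, at column 273. Next: descend, grip and lift.

```bash
python3 -m pendant '[{"x":0,"y":0,"z":-0.1,"rx":0,"ry":0,"rz":0,"claw":1},{"x":0,"y":0,"z":-0.185,"rx":0,"ry":0,"rz":0,"claw":1},{"x":0,"y":0,"z":-0.185,"rx":0,"ry":0,"rz":0,"claw":1},{"x":0,"y":0,"z":-0.185,"rx":0,"ry":0,"rz":0,"claw":0.6},{"x":0,"y":0,"z":-0.185,"rx":0,"ry":0,"rz":0,"claw":0.6},{"x":0,"y":0,"z":-0.185,"rx":0,"ry":0,"rz":0,"claw":0.6},{"x":0,"y":0,"z":-0.185,"rx":0,"ry":0,"rz":0,"claw":0.6},{"x":0,"y":0,"z":-0.185,"rx":0,"ry":0,"rz":0,"claw":0.6}]'
```

```text
time_s: 6.7
tcp_pos: [0.389, -0.3468, 0.0094]
ee_rot: [[0.996, -0.094, 0.001], [-0.094, -0.996, -0.0], [0.001, 0.0, -1.0]]
wrist_force: [-0.5, 1.6, 5.5]
gripper_width: 0.701
gripper_force: 30.0
```

```bash
python3 -m pendant '[{"x":0,"y":0,"z":0.06,"rx":0,"ry":0,"rz":0,"claw":0.6},{"x":0,"y":0,"z":0.14,"rx":0,"ry":0,"rz":0,"claw":0.6},{"x":0.1,"y":0.025,"z":0.14,"rx":0,"ry":0,"rz":0.0256,"claw":0.6},{"x":0.2,"y":0.05,"z":0.14,"rx":0,"ry":0,"rz":0.0256,"claw":0.6},{"x":0.3,"y":0.075,"z":0.14,"rx":0,"ry":0,"rz":0.0256,"claw":0.6},{"x":0.388,"y":0.099,"z":0.14,"rx":0,"ry":0,"rz":0.0256,"claw":0.6},{"x":0.388,"y":0.099,"z":0.14,"rx":0,"ry":0,"rz":0.0256,"claw":0.6},{"x":0.388,"y":0.099,"z":0.12,"rx":0,"ry":0,"rz":0.0256,"claw":0.6}]'
python3 - <<'E'
from h import *
for c in("scene","side"):
    p=capture(c)
    im=p["color"].copy()
    u=proj(p,[.47,-.32,.02]).astype(int);im=im[u[1]-50:u[1]+50,u[0]-65:u[0]+65]
    cv2.imwrite("pics/x_%s.png"%c,cv2.resize(im[:,:,::-1],(400,308),interpolation=cv2.INTER_CUBIC))
a=[cv2.imread("pics/x_%s.png"%c) for c in("scene","side")]
cv2.imwrite("pics/y.png",np.hstack(a))
E
```

```text
time_s: 7.7
tcp_pos: [0.485, -0.3219, 0.0388]
ee_rot: [[1.0, -0.014, -0.001], [-0.014, -1.0, 0.0], [-0.001, -0.0, -1.0]]
wrist_force: [0.5, 0.7, -4.1]
gripper_width: 0.699
gripper_force: 30.0
```

View pics/y.png

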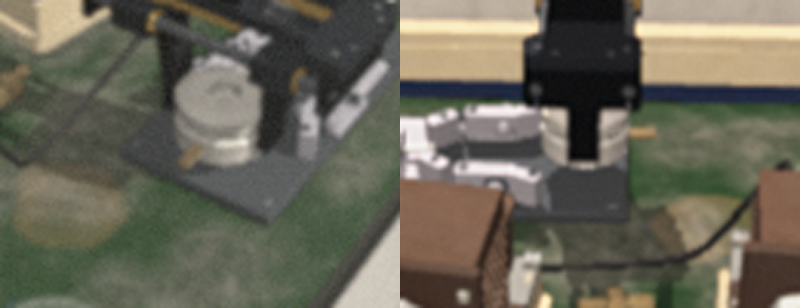

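The cap is held above the plate in front of the mouth, with its stub pointing out. Now I'll lower it and release.

```bash
python3 -m pendant '[{"x":0,"y":0,"z":-0.04,"rx":0,"ry":0,"rz":0,"claw":0.6},{"x":0,"y":0,"z":-0.06,"rx":0,"ry":0,"rz":0,"claw":0.6},{"x":0,"y":0,"z":-0.07,"rx":0,"ry":0,"rz":0,"claw":0.6},{"x":0,"y":0,"z":-0.075,"rx":0,"ry":0,"rz":0,"claw":0.6},{"x":0,"y":0,"z":-0.079,"rx":0,"ry":0,"rz":0,"claw":0.6},{"x":0,"y":0,"z":-0.079,"rx":0,"ry":0,"rz":0,"claw":0.6},{"x":0,"y":0,"z":-0.079,"rx":0,"ry":0,"rz":0,"claw":0.6},{"x":0,"y":0,"z":-0.079,"rx":0,"ry":0,"rz":0,"claw":0.6}]'
```

```text
time_s: 8.8
tcp_pos: [0.4859, -0.322, 0.0195]
ee_rot: [[1.0, -0.014, 0.0], [-0.014, -1.0, -0.0], [0.0, 0.0, -1.0]]
wrist_force: [-0.4, 1.1, 1.2]
gripper_width: 0.704
gripper_force: 30.0
```

```bash
python3 -m pendant '[{"x":0,"y":0,"z":0,"rx":0,"ry":0,"rz":0,"claw":1},{"x":0,"y":0,"z":0,"rx":0,"ry":0,"rz":0,"claw":1},{"x":0,"y":0,"z":0,"rx":0,"ry":0,"rz":0,"claw":1},{"x":0,"y":0,"z":0,"rx":0,"ry":0,"rz":0,"claw":1},{"x":0,"y":0,"z":0,"rx":0,"ry":0,"rz":0,"claw":1},{"x":0,"y":0,"z":0.07,"rx":0,"ry":0,"rz":0,"claw":1},{"x":0,"y":0,"z":0.16,"rx":0,"ry":0,"rz":0,"claw":1},{"x":0,"y":0,"z":0.22,"rx":0,"ry":0,"rz":0,"claw":1}]'
python3 -m pendant '[{"x":-0.07,"y":0,"z":0.02,"rx":0,"ry":0,"rz":0,"claw":0.28},{"x":-0.19,"y":0.002,"z":0.02,"rx":0,"ry":0,"rz":0,"claw":0.28},{"x":-0.19,"y":0.002,"z":0.02,"rx":0,"ry":0,"rz":0,"claw":0.28},{"x":-0.19,"y":0.002,"z":0.02,"rx":0,"ry":0,"rz":0,"claw":0.28},{"x":-0.19,"y":0.002,"z":0.02,"rx":0,"ry":0,"rz":0,"claw":0.28},{"x":-0.19,"y":0.002,"z":0.02,"rx":0,"ry":0,"rz":0,"claw":0.28},{"x":-0.19,"y":0.002,"z":0.02,"rx":0,"ry":0,"rz":0,"claw":0.28},{"x":-0.19,"y":0.002,"z":0.02,"rx":0,"ry":0,"rz":0,"claw":0.28}]'
python3 - <<'E'
from h import *
p=capture("wrist");save(p,"w5.png")
s=sense();print(s["gripper_width"],s["wrist_force"])
# markers: expected cap top centre, stub end
for X in([.486,-.322,.046],[.4365,-.3213,.0315]): print(proj(p,X).round(1))
E
```

```text
time_s: 9.8
tcp_pos: [0.4861, -0.3221, 0.0751]
ee_rot: [[1.0, -0.014, 0.001], [-0.014, -1.0, -0.0], [0.001, 0.0, -1.0]]
wrist_force: [0.4, -0.2, 0.4]
gripper_width: 1.003
gripper_force: 0.0
time_s: 10.8
tcp_pos: [0.4383, -0.3214, 0.079]
ee_rot: [[1.0, -0.014, -0.0], [-0.014, -1.0, 0.0], [-0.0, -0.0, -1.0]]
wrist_force: [-0.2, -0.2, 0.3]
gripper_width: 0.287
gripper_force: 0.0
0.2857177060030137 [-0.00460669 -1.45138875  0.80945275]
[274.1 165.3]
[274.2 234.8]
```

View pics/w5.png

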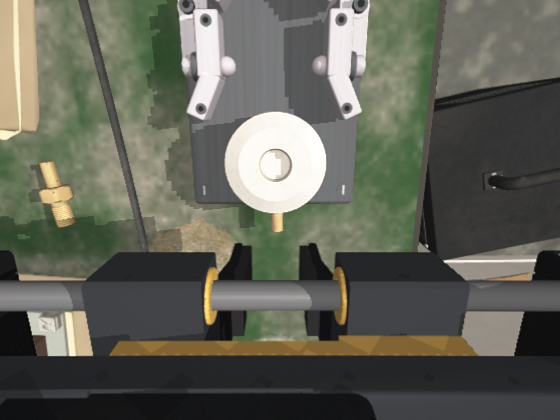

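The cap stands at (275,163) with its stub pointing straight back at (277,232), and the guides are centred near column 274. I'll lower the fingertips either side of the stub and begin sliding.

```bash
python3 -m pendant '[{"x":0,"y":0,"z":-0.1,"rx":0,"ry":0,"rz":0,"claw":0.28},{"x":0,"y":0,"z":-0.2,"rx":0,"ry":0,"rz":0,"claw":0.28},{"x":0,"y":0,"z":-0.244,"rx":0,"ry":0,"rz":0,"claw":0.28},{"x":0,"y":0,"z":-0.244,"rx":0,"ry":0,"rz":0,"claw":0.28},{"x":0,"y":0,"z":-0.244,"rx":0,"ry":0,"rz":0,"claw":0.28},{"x":0.015,"y":0,"z":-0.244,"rx":0,"ry":0,"rz":0,"claw":0.28},{"x":0.03,"y":0,"z":-0.244,"rx":0,"ry":0,"rz":0,"claw":0.28},{"x":0.04,"y":0,"z":-0.244,"rx":0,"ry":0,"rz":0,"claw":0.28}]'
python3 -m pendant '[{"x":0.01,"y":0,"z":0,"rx":0,"ry":0,"rz":0,"claw":0.28},{"x":0.02,"y":0,"z":0,"rx":0,"ry":0,"rz":0,"claw":0.28},{"x":0.03,"y":0,"z":0,"rx":0,"ry":0,"rz":0,"claw":0.28},{"x":0.04,"y":-0.001,"z":0,"rx":0,"ry":0,"rz":0,"claw":0.28},{"x":0.05,"y":-0.001,"z":0,"rx":0,"ry":0,"rz":0,"claw":0.28},{"x":0.06,"y":-0.001,"z":0,"rx":0,"ry":0,"rz":0,"claw":0.28},{"x":0.07,"y":-0.001,"z":0,"rx":0,"ry":0,"rz":0,"claw":0.28},{"x":0.08,"y":-0.001,"z":0,"rx":0,"ry":0,"rz":0,"claw":0.28}]'
```

```text
time_s: 11.85
tcp_pos: [0.4483, -0.3215, 0.0183]
ee_rot: [[1.0, -0.014, -0.0], [-0.014, -1.0, 0.0], [-0.0, -0.0, -1.0]]
wrist_force: [-1.0, -0.5, 2.3]
gripper_width: 0.278
gripper_force: 1.2
time_s: 12.85
tcp_pos: [0.4684, -0.3217, 0.018]
ee_rot: [[1.0, -0.014, -0.0], [-0.014, -1.0, 0.0], [-0.0, -0.0, -1.0]]
wrist_force: [-1.3, 0.1, 0.8]
gripper_width: 0.279
gripper_force: 1.1
```

```bash
python3 -m pendant '[{"x":0.006,"y":0,"z":0,"rx":0,"ry":0,"rz":0,"claw":0.28},{"x":0.012,"y":-0.001,"z":0,"rx":0,"ry":0,"rz":0,"claw":0.28},{"x":0.018,"y":-0.001,"z":0,"rx":0,"ry":0,"rz":0,"claw":0.28},{"x":0.024,"y":-0.001,"z":0,"rx":0,"ry":0,"rz":0,"claw":0.28},{"x":0.03,"y":-0.001,"z":0,"rx":0,"ry":0,"rz":0,"claw":0.28},{"x":0.036,"y":-0.001,"z":0,"rx":0,"ry":0,"rz":0,"claw":0.28},{"x":0.042,"y":-0.001,"z":0,"rx":0,"ry":0,"rz":0,"claw":0.28},{"x":0.048,"y":-0.001,"z":0,"rx":0,"ry":0,"rz":0,"claw":0.28}]'
```

```text
time_s: 13.85
tcp_pos: [0.4803, -0.322, 0.018]
ee_rot: [[1.0, -0.014, 0.0], [-0.014, -1.0, 0.0], [0.0, -0.0, -1.0]]
wrist_force: [-1.9, -0.9, 0.4]
gripper_width: 0.282
gripper_force: 0.9
```

Run:
```python
from h import *
p=capture("wrist");save(p,"w6.png")
s=sense();print(s["wrist_force"],s["moment"],s["tcp_pos"])
```

```text
[-0.74431797 -0.51200773 -0.71414622] [-0.0671928   0.43290722  0.06026681] [ 0.48062329 -0.3220122   0.01806458]
```

View pics/w6.png

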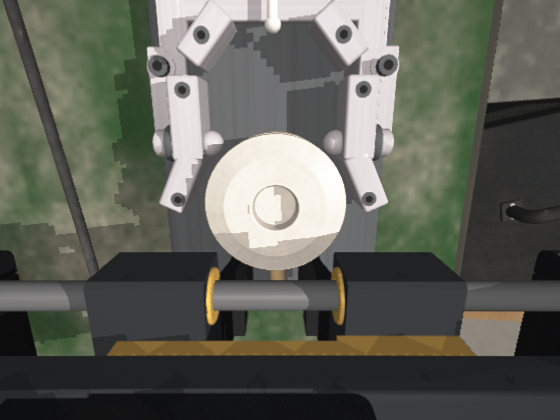

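The cap is centred between the plungers: cap at column 275, plunger balls at 222 and 328. I'll push on in finer steps.

```bash
python3 -m pendant '[{"x":0.003,"y":0,"z":0,"rx":0,"ry":0,"rz":0,"claw":0.28},{"x":0.006,"y":0,"z":0,"rx":0,"ry":0,"rz":0,"claw":0.28},{"x":0.009,"y":0,"z":0,"rx":0,"ry":0,"rz":0,"claw":0.28},{"x":0.012,"y":0,"z":0,"rx":0,"ry":0,"rz":0,"claw":0.28},{"x":0.015,"y":0,"z":0,"rx":0,"ry":0,"rz":0,"claw":0.28},{"x":0.018,"y":0,"z":0,"rx":0,"ry":0,"rz":0,"claw":0.28},{"x":0.021,"y":0,"z":0,"rx":0,"ry":0,"rz":0,"claw":0.28},{"x":0.024,"y":0,"z":0,"rx":0,"ry":0,"rz":0,"claw":0.28}]'
```

```text
time_s: 14.9
tcp_pos: [0.4854, -0.3218, 0.018]
ee_rot: [[1.0, -0.014, -0.002], [-0.014, -1.0, 0.001], [-0.002, -0.001, -1.0]]
wrist_force: [-5.2, 0.6, 3.2]
gripper_width: 0.28
gripper_force: 3.0
```

```bash
python3 -m pendant '[{"x":0.002,"y":0,"z":0,"rx":0,"ry":0,"rz":0,"claw":0.28},{"x":0.004,"y":0,"z":0,"rx":0,"ry":0,"rz":0,"claw":0.28},{"x":0.006,"y":0,"z":0,"rx":0,"ry":0,"rz":0,"claw":0.28},{"x":0.008,"y":0,"z":0,"rx":0,"ry":0,"rz":0,"claw":0.28},{"x":0.01,"y":0,"z":0,"rx":0,"ry":0,"rz":0,"claw":0.28},{"x":0.012,"y":0,"z":0,"rx":0,"ry":0,"rz":0,"claw":0.28},{"x":0.012,"y":0,"z":0,"rx":0,"ry":0,"rz":0,"claw":0.28},{"x":0.012,"y":0,"z":0,"rx":0,"ry":0,"rz":0,"claw":0.28}]'
```

```text
time_s: 15.9
tcp_pos: [0.4878, -0.3218, 0.018]
ee_rot: [[1.0, -0.014, -0.003], [-0.014, -1.0, 0.001], [-0.003, -0.001, -1.0]]
wrist_force: [-6.3, 0.7, 3.7]
gripper_width: 0.282
gripper_force: 3.1
```

```bash
python3 -m pendant '[{"x":0.002,"y":0.001,"z":0,"rx":0,"ry":0,"rz":0,"claw":0.28},{"x":0.004,"y":0.001,"z":0,"rx":0,"ry":0,"rz":0,"claw":0.28},{"x":0.006,"y":0.001,"z":0,"rx":0,"ry":0,"rz":0,"claw":0.28},{"x":0.008,"y":0.001,"z":0,"rx":0,"ry":0,"rz":0,"claw":0.28},{"x":0.01,"y":0.001,"z":0,"rx":0,"ry":0,"rz":0,"claw":0.28},{"x":0.012,"y":0.001,"z":0,"rx":0,"ry":0,"rz":0,"claw":0.28},{"x":0.012,"y":0.001,"z":0,"rx":0,"ry":0,"rz":0,"claw":0.28},{"x":0.012,"y":0.001,"z":0,"rx":0,"ry":0,"rz":0,"claw":0.28}]'
```

```text
time_s: 16.9
tcp_pos: [0.4908, -0.3216, 0.0179]
ee_rot: [[1.0, -0.014, -0.003], [-0.014, -1.0, 0.001], [-0.003, -0.001, -1.0]]
wrist_force: [-6.9, 1.0, 3.8]
gripper_width: 0.28
gripper_force: 3.2
```

```bash
python3 -m pendant '[{"x":0.002,"y":0.001,"z":0,"rx":0,"ry":0,"rz":0,"claw":0.28},{"x":0.004,"y":0.001,"z":0,"rx":0,"ry":0,"rz":0,"claw":0.28},{"x":0.006,"y":0.001,"z":0,"rx":0,"ry":0,"rz":0,"claw":0.28},{"x":0.008,"y":0.001,"z":0,"rx":0,"ry":0,"rz":0,"claw":0.28},{"x":0.01,"y":0.001,"z":0,"rx":0,"ry":0,"rz":0,"claw":0.28},{"x":0.012,"y":0.001,"z":0,"rx":0,"ry":0,"rz":0,"claw":0.28},{"x":0.014,"y":0.001,"z":0,"rx":0,"ry":0,"rz":0,"claw":0.28},{"x":0.014,"y":0.001,"z":0,"rx":0,"ry":0,"rz":0,"claw":0.28}]'
```

```text
time_s: 17.9
tcp_pos: [0.4945, -0.3214, 0.018]
ee_rot: [[1.0, -0.014, -0.003], [-0.014, -1.0, 0.001], [-0.003, -0.001, -1.0]]
wrist_force: [-5.8, 0.7, 3.8]
gripper_width: 0.28
gripper_force: 3.0
```

```bash
python3 -m pendant '[{"x":0.002,"y":0,"z":0,"rx":0,"ry":0,"rz":0,"claw":0.28},{"x":0.004,"y":0,"z":0,"rx":0,"ry":0,"rz":0,"claw":0.28},{"x":0.006,"y":0,"z":0,"rx":0,"ry":0,"rz":0,"claw":0.28},{"x":0.008,"y":0,"z":0,"rx":0,"ry":0,"rz":0,"claw":0.28},{"x":0.01,"y":0,"z":0,"rx":0,"ry":0,"rz":0,"claw":0.28},{"x":0.012,"y":0,"z":0,"rx":0,"ry":0,"rz":0,"claw":0.28},{"x":0.014,"y":0,"z":0,"rx":0,"ry":0,"rz":0,"claw":0.28},{"x":0.016,"y":0,"z":0,"rx":0,"ry":0,"rz":0,"claw":0.28}]'
```

```text
time_s: 18.9
tcp_pos: [0.4987, -0.3214, 0.018]
ee_rot: [[1.0, -0.014, -0.002], [-0.014, -1.0, 0.001], [-0.002, -0.0, -1.0]]
wrist_force: [-5.5, -0.5, 3.7]
gripper_width: 0.28
gripper_force: 2.8
```

```bash
python3 -m pendant '[{"x":0.002,"y":0,"z":0,"rx":0,"ry":0,"rz":0,"claw":0.28},{"x":0.004,"y":0,"z":0,"rx":0,"ry":0,"rz":0,"claw":0.28},{"x":0.006,"y":0,"z":0,"rx":0,"ry":0,"rz":0,"claw":0.28},{"x":0.008,"y":0,"z":0,"rx":0,"ry":0,"rz":0,"claw":0.28},{"x":0.01,"y":0,"z":0,"rx":0,"ry":0,"rz":0,"claw":0.28},{"x":0.012,"y":0,"z":0,"rx":0,"ry":0,"rz":0,"claw":0.28},{"x":0.014,"y":0,"z":0,"rx":0,"ry":0,"rz":0,"claw":0.28},{"x":0.014,"y":0,"z":0,"rx":0,"ry":0,"rz":0,"claw":0.28}]'
```

```text
time_s: 19.9
tcp_pos: [0.503, -0.3215, 0.018]
ee_rot: [[1.0, -0.014, -0.0], [-0.014, -1.0, 0.0], [-0.0, -0.0, -1.0]]
wrist_force: [-4.6, 0.9, 2.5]
gripper_width: 0.28
gripper_force: 2.4
```

```bash
python3 -m pendant '[{"x":0.003,"y":0,"z":0,"rx":0,"ry":0,"rz":0,"claw":0.28},{"x":0.006,"y":0,"z":0,"rx":0,"ry":0,"rz":0,"claw":0.28},{"x":0.009,"y":0,"z":0,"rx":0,"ry":0,"rz":0,"claw":0.28},{"x":0.012,"y":0,"z":0,"rx":0,"ry":0,"rz":0,"claw":0.28},{"x":0.015,"y":0,"z":0,"rx":0,"ry":0,"rz":0,"claw":0.28},{"x":0.018,"y":0,"z":0,"rx":0,"ry":0,"rz":0,"claw":0.28},{"x":0.02,"y":0,"z":0,"rx":0,"ry":0,"rz":0,"claw":0.28},{"x":0.02,"y":0,"z":0,"rx":0,"ry":0,"rz":0,"claw":0.28}]'
```

```text
time_s: 20.9
tcp_pos: [0.5086, -0.3215, 0.0181]
ee_rot: [[1.0, -0.014, 0.001], [-0.014, -1.0, -0.0], [0.001, 0.0, -1.0]]
wrist_force: [-2.9, 0.5, 0.3]
gripper_width: 0.281
gripper_force: 1.4
```

```bash
python3 -m pendant '[{"x":0.003,"y":0,"z":0,"rx":0,"ry":0,"rz":0,"claw":0.28},{"x":0.006,"y":0,"z":0,"rx":0,"ry":0,"rz":0,"claw":0.28},{"x":0.009,"y":0,"z":0,"rx":0,"ry":0,"rz":0,"claw":0.28},{"x":0.012,"y":0,"z":0,"rx":0,"ry":0,"rz":0,"claw":0.28},{"x":0.014,"y":0,"z":0,"rx":0,"ry":0,"rz":0,"claw":0.28},{"x":0.016,"y":0,"z":0,"rx":0,"ry":0,"rz":0,"claw":0.28},{"x":0.016,"y":0,"z":0,"rx":0,"ry":0,"rz":0,"claw":0.28},{"x":0.016,"y":0,"z":0,"rx":0,"ry":0,"rz":0,"claw":0.28}]'
```

```text
time_s: 21.9
tcp_pos: [0.5125, -0.3215, 0.0181]
ee_rot: [[1.0, -0.014, 0.001], [-0.014, -1.0, -0.0], [0.001, 0.0, -1.0]]
wrist_force: [-2.1, -0.1, -0.5]
gripper_width: 0.279
gripper_force: 1.0
```

```bash
python3 -m pendant '[{"x":0.002,"y":0,"z":0,"rx":0,"ry":0,"rz":0,"claw":0.28},{"x":0.004,"y":0,"z":0,"rx":0,"ry":0,"rz":0,"claw":0.28},{"x":0.006,"y":0,"z":0,"rx":0,"ry":0,"rz":0,"claw":0.28},{"x":0.008,"y":0,"z":0,"rx":0,"ry":0,"rz":0,"claw":0.28},{"x":0.01,"y":0,"z":0,"rx":0,"ry":0,"rz":0,"claw":0.28},{"x":0.012,"y":0,"z":0,"rx":0,"ry":0,"rz":0,"claw":0.28},{"x":0.014,"y":0,"z":0,"rx":0,"ry":0,"rz":0,"claw":0.28},{"x":0.014,"y":0,"z":0,"rx":0,"ry":0,"rz":0,"claw":0.28}]'
```

```text
time_s: 22.9
tcp_pos: [0.516, -0.3215, 0.0181]
ee_rot: [[1.0, -0.014, 0.0], [-0.014, -1.0, -0.0], [0.0, 0.0, -1.0]]
wrist_force: [-1.7, 0.3, 0.1]
gripper_width: 0.282
gripper_force: 0.9
```

```bash
python3 -m pendant '[{"x":0.002,"y":0,"z":0,"rx":0,"ry":0,"rz":0,"claw":0.28},{"x":0.004,"y":0,"z":0,"rx":0,"ry":0,"rz":0,"claw":0.28},{"x":0.006,"y":0,"z":0,"rx":0,"ry":0,"rz":0,"claw":0.28},{"x":0.008,"y":0,"z":0,"rx":0,"ry":0,"rz":0,"claw":0.28},{"x":0.01,"y":0,"z":0,"rx":0,"ry":0,"rz":0,"claw":0.28},{"x":0.01,"y":0,"z":0,"rx":0,"ry":0,"rz":0,"claw":0.28},{"x":0.01,"y":0,"z":0,"rx":0,"ry":0,"rz":0,"claw":0.28},{"x":0.01,"y":0,"z":0,"rx":0,"ry":0,"rz":0,"claw":0.28}]'
```

```text
time_s: 23.9
tcp_pos: [0.5184, -0.3215, 0.0181]
ee_rot: [[1.0, -0.014, 0.0], [-0.014, -1.0, -0.0], [0.0, 0.0, -1.0]]
wrist_force: [-2.1, -0.9, 0.7]
gripper_width: 0.277
gripper_force: 0.7
```

```bash
python3 -m pendant '[{"x":0.002,"y":0,"z":0,"rx":0,"ry":0,"rz":0,"claw":0.28},{"x":0.004,"y":0,"z":0,"rx":0,"ry":0,"rz":0,"claw":0.28},{"x":0.006,"y":0,"z":0,"rx":0,"ry":0,"rz":0,"claw":0.28},{"x":0.008,"y":0,"z":0,"rx":0,"ry":0,"rz":0,"claw":0.28},{"x":0.01,"y":0,"z":0,"rx":0,"ry":0,"rz":0,"claw":0.28},{"x":0.01,"y":0,"z":0,"rx":0,"ry":0,"rz":0,"claw":0.28},{"x":0.01,"y":0,"z":0,"rx":0,"ry":0,"rz":0,"claw":0.28},{"x":0.01,"y":0,"z":0,"rx":0,"ry":0,"rz":0,"claw":0.28}]'
```

```text
time_s: 24.9
tcp_pos: [0.5209, -0.3215, 0.0181]
ee_rot: [[1.0, -0.014, 0.0], [-0.014, -1.0, -0.0], [0.0, 0.0, -1.0]]
wrist_force: [-0.8, 0.5, 0.4]
gripper_width: 0.282
gripper_force: 0.7
```

```bash
python3 -m pendant '[{"x":0.002,"y":0,"z":0,"rx":0,"ry":0,"rz":0,"claw":0.28},{"x":0.004,"y":0,"z":0,"rx":0,"ry":0,"rz":0,"claw":0.28},{"x":0.006,"y":0,"z":0,"rx":0,"ry":0,"rz":0,"claw":0.28},{"x":0.008,"y":0,"z":0,"rx":0,"ry":0,"rz":0,"claw":0.28},{"x":0.008,"y":0,"z":0,"rx":0,"ry":0,"rz":0,"claw":0.28},{"x":0.008,"y":0,"z":0,"rx":0,"ry":0,"rz":0,"claw":0.28},{"x":0.008,"y":0,"z":0,"rx":0,"ry":0,"rz":0,"claw":0.28},{"x":0.008,"y":0,"z":0,"rx":0,"ry":0,"rz":0,"claw":0.28}]'
```

```text
time_s: 25.9
tcp_pos: [0.5226, -0.3215, 0.018]
ee_rot: [[1.0, -0.014, -0.0], [-0.014, -1.0, 0.0], [-0.0, -0.0, -1.0]]
wrist_force: [-3.1, -0.8, 0.8]
gripper_width: 0.285
gripper_force: 1.5
```

```bash
python3 -m pendant '[{"x":0.002,"y":0,"z":0,"rx":0,"ry":0,"rz":0,"claw":0.28},{"x":0.004,"y":0,"z":0,"rx":0,"ry":0,"rz":0,"claw":0.28},{"x":0.006,"y":0,"z":0,"rx":0,"ry":0,"rz":0,"claw":0.28},{"x":0.006,"y":0,"z":0,"rx":0,"ry":0,"rz":0,"claw":0.28},{"x":0.006,"y":0,"z":0,"rx":0,"ry":0,"rz":0,"claw":0.28},{"x":0.006,"y":0,"z":0,"rx":0,"ry":0,"rz":0,"claw":0.28},{"x":0.006,"y":0,"z":0,"rx":0,"ry":0,"rz":0,"claw":0.28},{"x":0.006,"y":0,"z":0,"rx":0,"ry":0,"rz":0,"claw":0.28}]'
```

```text
time_s: 26.9
tcp_pos: [0.5243, -0.3215, 0.0181]
ee_rot: [[1.0, -0.014, 0.0], [-0.014, -1.0, -0.0], [0.0, 0.0, -1.0]]
wrist_force: [-1.7, -0.5, 0.2]
gripper_width: 0.279
gripper_force: 1.2
```

```bash
python3 -m pendant '[{"x":0.002,"y":0,"z":0,"rx":0,"ry":0,"rz":0,"claw":0.28},{"x":0.004,"y":0,"z":0,"rx":0,"ry":0,"rz":0,"claw":0.28},{"x":0.006,"y":0,"z":0,"rx":0,"ry":0,"rz":0,"claw":0.28},{"x":0.006,"y":0,"z":0,"rx":0,"ry":0,"rz":0,"claw":0.28},{"x":0.006,"y":0,"z":0,"rx":0,"ry":0,"rz":0,"claw":0.28},{"x":0.006,"y":0,"z":0,"rx":0,"ry":0,"rz":0,"claw":0.28},{"x":0.006,"y":0,"z":0,"rx":0,"ry":0,"rz":0,"claw":0.28},{"x":0.006,"y":0,"z":0,"rx":0,"ry":0,"rz":0,"claw":0.28}]'
```

```text
time_s: 27.9
tcp_pos: [0.5258, -0.3215, 0.0181]
ee_rot: [[1.0, -0.014, 0.0], [-0.014, -1.0, -0.0], [0.0, 0.0, -1.0]]
wrist_force: [-1.8, 0.8, 0.8]
gripper_width: 0.28
gripper_force: 1.3
```

```bash
python3 -m pendant '[{"x":0.002,"y":0,"z":0,"rx":0,"ry":0,"rz":0,"claw":0.28},{"x":0.004,"y":0,"z":0,"rx":0,"ry":0,"rz":0,"claw":0.28},{"x":0.006,"y":0,"z":0,"rx":0,"ry":0,"rz":0,"claw":0.28},{"x":0.008,"y":0,"z":0,"rx":0,"ry":0,"rz":0,"claw":0.28},{"x":0.008,"y":0,"z":0,"rx":0,"ry":0,"rz":0,"claw":0.28},{"x":0.008,"y":0,"z":0,"rx":0,"ry":0,"rz":0,"claw":0.28},{"x":0.008,"y":0,"z":0,"rx":0,"ry":0,"rz":0,"claw":0.28},{"x":0.008,"y":0,"z":0,"rx":0,"ry":0,"rz":0,"claw":0.28}]'
```

```text
time_s: 28.9
tcp_pos: [0.5272, -0.3214, 0.018]
ee_rot: [[1.0, -0.014, -0.001], [-0.014, -1.0, 0.0], [-0.001, -0.0, -1.0]]
wrist_force: [-4.9, -0.1, 2.0]
gripper_width: 0.28
gripper_force: 2.6
```

```bash
python3 -m pendant '[{"x":0.002,"y":0,"z":0,"rx":0,"ry":0,"rz":0,"claw":0.28},{"x":0.004,"y":0,"z":0,"rx":0,"ry":0,"rz":0,"claw":0.28},{"x":0.006,"y":0,"z":0,"rx":0,"ry":0,"rz":0,"claw":0.28},{"x":0.008,"y":0,"z":0,"rx":0,"ry":0,"rz":0,"claw":0.28},{"x":0.008,"y":0,"z":0,"rx":0,"ry":0,"rz":0,"claw":0.28},{"x":0.008,"y":0,"z":0,"rx":0,"ry":0,"rz":0,"claw":0.28},{"x":0.008,"y":0,"z":0,"rx":0,"ry":0,"rz":0,"claw":0.28},{"x":0.008,"y":0,"z":0,"rx":0,"ry":0,"rz":0,"claw":0.28}]'
```

```text
time_s: 29.9
tcp_pos: [0.5273, -0.3214, 0.018]
ee_rot: [[1.0, -0.014, -0.005], [-0.014, -1.0, 0.001], [-0.005, -0.001, -1.0]]
wrist_force: [-7.9, -0.1, 4.5]
gripper_width: 0.279
gripper_force: 4.2
```

It's at the seat and the force is rising steeply. I'll bed it at about 11 N with a gentle sideways rock.

```bash
python3 -m pendant '[{"x":0.002,"y":0,"z":0,"rx":0,"ry":0,"rz":0,"claw":0.28},{"x":0.004,"y":0,"z":0,"rx":0,"ry":0,"rz":0,"claw":0.28},{"x":0.004,"y":0.003,"z":0,"rx":0,"ry":0,"rz":0,"claw":0.28},{"x":0.004,"y":0.006,"z":0,"rx":0,"ry":0,"rz":0,"claw":0.28},{"x":0.004,"y":0.006,"z":0,"rx":0,"ry":0,"rz":0,"claw":0.28},{"x":0.004,"y":0.006,"z":0,"rx":0,"ry":0,"rz":0,"claw":0.28},{"x":0.004,"y":0.006,"z":0,"rx":0,"ry":0,"rz":0,"claw":0.28},{"x":0.004,"y":0.006,"z":0,"rx":0,"ry":0,"rz":0,"claw":0.28}]'
```

```text
time_s: 30.9
tcp_pos: [0.5274, -0.3211, 0.018]
ee_rot: [[1.0, -0.015, -0.006], [-0.015, -1.0, 0.0], [-0.006, -0.0, -1.0]]
wrist_force: [-10.9, -6.2, 4.5]
gripper_width: 0.281
gripper_force: 5.9
```

```bash
python3 -m pendant '[{"x":0,"y":-0.003,"z":0,"rx":0,"ry":0,"rz":0,"claw":0.28},{"x":0,"y":-0.006,"z":0,"rx":0,"ry":0,"rz":0,"claw":0.28},{"x":0,"y":-0.009,"z":0,"rx":0,"ry":0,"rz":0,"claw":0.28},{"x":0,"y":-0.012,"z":0,"rx":0,"ry":0,"rz":0,"claw":0.28},{"x":0,"y":-0.012,"z":0,"rx":0,"ry":0,"rz":0,"claw":0.28},{"x":0,"y":-0.012,"z":0,"rx":0,"ry":0,"rz":0,"claw":0.28},{"x":0,"y":-0.012,"z":0,"rx":0,"ry":0,"rz":0,"claw":0.28},{"x":0,"y":-0.012,"z":0,"rx":0,"ry":0,"rz":0,"claw":0.28}]'
```

```text
time_s: 31.9
tcp_pos: [0.5274, -0.3216, 0.0177]
ee_rot: [[1.0, -0.014, -0.007], [-0.014, -1.0, 0.003], [-0.007, -0.003, -1.0]]
wrist_force: [-9.1, 2.2, 5.8]
gripper_width: 0.28
gripper_force: 5.5
```

```bash
python3 -m pendant '[{"x":0,"y":0.003,"z":0,"rx":0,"ry":0,"rz":0,"claw":0.28},{"x":0,"y":0.006,"z":0,"rx":0,"ry":0,"rz":0,"claw":0.28},{"x":0,"y":0.006,"z":0,"rx":0,"ry":0,"rz":0,"claw":0.28},{"x":0,"y":0.006,"z":0,"rx":0,"ry":0,"rz":0,"claw":0.28},{"x":0,"y":0.006,"z":0,"rx":0,"ry":0,"rz":0,"claw":0.28},{"x":0,"y":0.006,"z":0,"rx":0,"ry":0,"rz":0,"claw":0.28},{"x":0,"y":0.006,"z":0,"rx":0,"ry":0,"rz":0,"claw":0.28},{"x":0,"y":0.006,"z":0,"rx":0,"ry":0,"rz":0,"claw":0.28}]'
```

```text
time_s: 32.9
tcp_pos: [0.5274, -0.3214, 0.0177]
ee_rot: [[1.0, -0.015, -0.007], [-0.015, -1.0, 0.002], [-0.007, -0.001, -1.0]]
wrist_force: [-10.1, -1.9, 5.2]
gripper_width: 0.281
gripper_force: 5.6
```

```bash
python3 -m pendant '[{"x":0.001,"y":-0.001,"z":0,"rx":0,"ry":0,"rz":0,"claw":0.28},{"x":0.002,"y":-0.003,"z":0,"rx":0,"ry":0,"rz":0,"claw":0.28},{"x":0.003,"y":-0.003,"z":0,"rx":0,"ry":0,"rz":0,"claw":0.28},{"x":0.003,"y":-0.002,"z":0,"rx":0,"ry":0,"rz":0,"claw":0.28},{"x":0.003,"y":-0.002,"z":0,"rx":0,"ry":0,"rz":0,"claw":0.28},{"x":0.003,"y":-0.002,"z":0,"rx":0,"ry":0,"rz":0,"claw":0.28},{"x":0.003,"y":-0.002,"z":0,"rx":0,"ry":0,"rz":0,"claw":0.28},{"x":0.003,"y":-0.002,"z":0,"rx":0,"ry":0,"rz":0,"claw":0.28}]'
```

```text
time_s: 33.9
tcp_pos: [0.5274, -0.3215, 0.0177]
ee_rot: [[1.0, -0.015, -0.008], [-0.015, -1.0, 0.002], [-0.008, -0.002, -1.0]]
wrist_force: [-11.4, 0.3, 6.8]
gripper_width: 0.278
gripper_force: 6.2
```

```bash
python3 -m pendant '[{"x":-0.005,"y":0,"z":0,"rx":0,"ry":0,"rz":0,"claw":0.28},{"x":-0.01,"y":0,"z":0,"rx":0,"ry":0,"rz":0,"claw":0.28},{"x":-0.015,"y":0,"z":0,"rx":0,"ry":0,"rz":0,"claw":0.28},{"x":-0.02,"y":0,"z":0,"rx":0,"ry":0,"rz":0,"claw":0.28},{"x":-0.04,"y":0,"z":0,"rx":0,"ry":0,"rz":0,"claw":0.28},{"x":-0.07,"y":0,"z":0,"rx":0,"ry":0,"rz":0,"claw":0.28},{"x":-0.11,"y":0,"z":0,"rx":0,"ry":0,"rz":0,"claw":0.28},{"x":-0.11,"y":0,"z":0.1,"rx":0,"ry":0,"rz":0,"claw":0.28}]'
```

```text
time_s: 34.9
tcp_pos: [0.5014, -0.3214, 0.0415]
ee_rot: [[1.0, -0.015, -0.005], [-0.015, -1.0, 0.002], [-0.005, -0.002, -1.0]]
wrist_force: [0.1, 0.8, 0.7]
gripper_width: 0.278
gripper_force: 0.0
```

```bash
python3 -m pendant '[{"x":0,"y":0,"z":0.1,"rx":0,"ry":0,"rz":0,"claw":0.28},{"x":-0.05,"y":0,"z":0.25,"rx":0,"ry":0,"rz":0,"claw":0.28},{"x":-0.1,"y":0,"z":0.4,"rx":0,"ry":0,"rz":0,"claw":0.28},{"x":-0.12,"y":0,"z":0.4,"rx":0,"ry":0,"rz":0,"claw":0.28},{"x":-0.12,"y":0,"z":0.4,"rx":0,"ry":0,"rz":0,"claw":0.28},{"x":-0.12,"y":0,"z":0.4,"rx":0,"ry":0,"rz":0,"claw":0.28},{"x":-0.12,"y":0,"z":0.4,"rx":0,"ry":0,"rz":0,"claw":0.28},{"x":-0.12,"y":0,"z":0.4,"rx":0,"ry":0,"rz":0,"claw":0.28}]'
python3 - <<'E'
from h import *
p=capture("wrist");save(p,"w9.png")
g=cv2.cvtColor(p["color"],cv2.COLOR_RGB2GRAY)
c=cv2.HoughCircles(g,cv2.HOUGH_GRADIENT,1,40,param1=120,param2=25,minRadius=22,maxRadius=60)
u=proj(p,[.564,-.323,.046]);print("exp",u)
for a in c[0][:6]: print(a.round(1),onz(p,a[:2],.046).round(4))
for l,z in(("stub_end",.0315),("sample_cap",.03),("tin",.017),("fitting_1",.01)):
    for a in search_frame(p,l)[:1]:print(l,a["conf"],np.round(a["centre"],1),onz(p,a["centre"],z).round(4))
hsv=cv2.cvtColor(p["color"],cv2.COLOR_RGB2HSV);m=(hsv[...,1]>100)&(hsv[...,0]>10)&(hsv[...,0]<28)&(hsv[...,2]>110)
n,L,st,ce=cv2.connectedComponentsWithStats(m.astype(np.uint8))
for i in range(1,n):
    if st[i,4]>25:print(st[i],ce[i].round(1),onz(p,ce[i],.0315).round(4))
E
```

```text
time_s: 35.9
tcp_pos: [0.474, -0.3219, 0.1423]
ee_rot: [[1.0, -0.014, -0.001], [-0.014, -1.0, 0.0], [-0.001, -0.0, -1.0]]
wrist_force: [-0.3, -0.0, -0.4]
gripper_width: 0.28
gripper_force: 0.0
exp [274.31305192  96.6368129 ]
[271.5  94.5  42.9] [ 0.5655 -0.3209  0.046 ]
[54.5 84.5 32.7] [ 0.5744 -0.1608  0.046 ]
[ 23.5 130.5  23.8] [ 0.5417 -0.1305  0.046 ]
stub_end 0.72 [274.6  95.4] [ 0.5658 -0.3232  0.0315]
sample_cap 0.85 [274.5  96.6] [ 0.5649 -0.3231  0.03  ]
tin 0.9 [  8.5 225.3] [ 0.4563 -0.0761  0.017 ]
fitting_1 0.91 [107.3 215.5] [ 0.4624 -0.1644  0.01  ]
[272 138   3  21  53] [272.8 148.8] [ 0.5242 -0.3212  0.0315]
[ 96 191  23  50 524] [108.  218.5] [ 0.466  -0.1761  0.0315]
[206 267  14  58 482] [211.2 296. ] [ 0.3886 -0.2612  0.0315]
[332 268  13  56 369] [339.6 295.9] [ 0.3871 -0.3817  0.0315]
[478 275  32   6  98] [497.7 277.7] [ 0.4043 -0.526   0.0315]
[ 108  336  367   20 5633] [303.8 346.6] [ 0.3315 -0.3486  0.0315]
```

```bash
python3 -c "
from station import *
print(finish_job())"
```

```text
the job is handed in; nothing more can be done
None
```

The cap is seated in the V with its stub pointing out of the mouth and the hand clear, and the job was handed in at about 36 s; it bedded at about 11 N and didn't move further in when I rocked it sideways, though I had no spindle reading to confirm that it's fully home.

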